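Pass the piston-pin rack through the spring gate

TASK

Press the red plate beside the bench lane down flat with one fingertip so that the spring gate drops below the deck, and, holding it down, push the wooden rack of piston pins along the lane over the gate with the other finger. Slide the rack gently all the way to the end stop without the gate ever rubbing on it, then let go so that the gate springs up behind it. Nothing is gripped or lifted: the pins stay in the rack and the parts standing around stay where they are.

Things in the scene. Friction and masses are not known exactly. Their poses are not given: they have to be found in the camera images.
- lane: Fixed bench lane on a wooden base 12 mm thick. Origin: on the bench top, under the lane's centre line, in the plane of the gate; x = direction of the rack's travel, y = left of travel, z up. Grey deck 40 mm above the bench, infeed x = -190 to -8 mm, outfeed 8 to 145 mm, cross slot between. Slick white plastic rails at y = +-34 to +-42 mm (+-35 on the outfeed), tops 50 mm high.
- end_stop (a point): Middle of the end stop's face (upright plate 30 mm high across the outfeed end) at lane x = 145 mm, 15 mm above the deck.
- gate_flap: The gate, one piece of red steel: press plate on the lane's -y side, covering lane x = -190 to 50 mm, y = -139 to -46 mm, and an 8 mm thick bar across the lane at x = 0. Origin on the hinge line (parallel to the lane at y = -145 mm, 51 mm above the bench). At rest the plate rises 0.22 rad towards the lane (inner edge about 72 mm above the bench) and the bar stands 17 to 30 mm above the deck.
- press_pad (a point): Centre of the top of the black ribbed rubber pad on the plate (pad: lane x = -185 to 45 mm, y = -115 to -55 mm), at x = -70, y = -86 mm; 67 mm above the bench at rest; pressed right down the pad is level, 54 mm above the bench (4 mm above the rails), and the bar is 8 mm below the deck. Pressing anywhere along the pad opens the gate.
- gate (a joint): Hinge angle of the gate (rad): 0 = at rest, gate up; 0.22 = plate pressed right down to its stop. From about 0.16 on the bar is below the deck. A spring returns it; holding it right down takes about 5 N at the middle of the pad, less nearer the lane.
- rack: Loose wooden pin rack, 0.5 to 0.8 kg with its pins, 100 mm long (its x, the travel direction) x 64 mm wide x 39 mm high, on two nylon skids, with six holes. Origin: centre of its underside, on the deck. 2 mm play to each rail; it slides easily. It starts on the infeed with its front 15 to 45 mm short of the gate; against the end stop its origin is at lane x = 95 mm.
- rack_rear (a point): Middle of the rack's rear face (the face to push), 22 mm above the deck.
- pin_1: Steel piston pin, 18 mm in diameter, 46 mm tall, standing loose in a hole of the rack (26 mm deep, so 20 mm stands out, top 59 mm above the deck). Origin at the centre of its lower end.
- pin_2: As pin_1, in another hole.
- pin_3: As pin_1, in another hole.
- pin_4: As pin_1, in another hole.
- piston_a: Loose bare engine piston standing beyond the end stop, 66 mm across, 54 mm tall; leave alone. Origin at the centre of its underside.
- piston_b: The second piston, like piston_a; leave alone.
- sleeve: Loose steel spacer sleeve standing on end beside the lane on its +y side, 24 mm across, 52 mm tall; leave alone. Origin at the centre of its underside.
- ball_race: Loose ball bearing lying flat on the bench beside the lane on its +y side, 47 mm across, 14 mm thick; leave alone. Origin at the centre of its underside.

How it is judged (in metres and radians):
On the way, in this order (a step that is already met when the one before it is completed fails the run):
1. the plate is held right down by a finger while the whole rack is still short of the gate (value of joint gate above 0.16 rad and contact force between the fingers and gate_flap above 0.5 N and x of rack in the frame of lane below -0.054 m), for 0.1 s.
2. the rack is half way over the gate, still on the deck, while a finger holds the plate down (value of joint gate above 0.155 rad and contact force between the fingers and gate_flap above 0.5 N and x of rack in the frame of lane between -0.03 and 0.04 m), for 0.1 s.
At the end, for the whole second after the job is handed in: The rack stands flat on the outfeed deck within 8 mm of the end stop and at rest, all four pins seated in it, and the gate has sprung up behind it (joint below 0.03 rad) (x of rack in the frame of lane above 0.087 m and z of rack in the frame of lane between 0.035 and 0.045 m and angle between the x axis of rack and the x axis of lane, either way round below 0.1 rad and angle between rack's own z axis and vertical below 0.05 rad and linear speed of rack below 0.01 m/s and value of joint gate below 0.03 rad and z of each of pin_1, pin_2, pin_3, pin_4 in the frame of rack below 0.018 m); the robot touches nothing.
It fails at once if the gate strikes or rubs on the rack (more than 2 N) (contact force between gate_flap and rack above 2 N).
It fails at once if the rack is lifted or tipped off the deck (z of rack in the frame of lane above 0.052 m or angle between rack's own z axis and vertical above 0.2 rad).
It fails at once if a pin is lifted out of the rack (more than 10 mm) (z of any of pin_1, pin_2, pin_3, pin_4 in the frame of rack above 0.023 m).
It fails at once if the rack is flung along (faster than 0.3 m/s) (linear speed of rack above 0.3 m/s).
It fails at once if a bystander (piston, sleeve, bearing) is moved more than 15 mm (distance of any of piston_a, piston_b, sleeve, ball_race from where it was at the start of the episode above 0.015 m).
It also fails if it takes over 51 s, if anything falls off the work surface, if the arm or the gripper's body presses on something with over 40 N, if the wrist force passes 120 N, or if a joint passes its speed limit or range.

ROBOT

A 6-joint arm with a two-finger parallel gripper is mounted at the origin on a cart in front of the work surface, level with it; the furniture and walls round the work are solid. World frame = base frame: x ahead of the robot, y to its left, z up, the work surface at z = 0. Lengths are in mm, angles in degrees, forces in N, time in s.
With the tool pointing down it reaches from about 350 to 850 mm from the base axis. Payload 8.1 kg.
Tool frame: the origin (TCP) lies midway between the tips of the shut fingers; the grasp point (between the pads) lies 19 mm behind it; x points along the fingers, z is the direction in which the jaws open and shut, and the axes are right-handed (so a half turn about x gives the same grasp; the last joint's range is limited). The gripper opens to 85 mm and grips with 20 to 120 N. Pads are 22 mm wide; open, the fingers measure 114 mm over their backs; the gripper's body (76 mm by 85 mm) begins 54 mm behind the grasp point. The pads swing forward as they close: fully open they stand 13 mm farther back than shut.
Start: joints at [-79.263, 7.471, 85.268, -0, 87.261, -4.893], TCP at [161.678, -577.811, 231.292] pointing down, gripper open.
Joint ranges: [-169.43, 169.43], [-51.17, 129.36], [1.28, 143.12], [-76.62, 256.62], [0, 156.53], [-152.29, 152.29]. Speed limits (degrees/s): [136.94, 136.94, 159.86, 180, 180, 180].

INTERFACE

Orientations are given as [roll, pitch, yaw] about the fixed x, y, z axes, in that order (R = Rz(yaw) Ry(pitch) Rx(roll)).
In Python, from bench import r gives the robot as it stands. The module is installed in compiled form; this text tells all that it offers.
- The arm moves only by the tool servo_tool, never from a script. Its argument "commands" is a list that holds one entry, the list of rows, each a list of 7 numbers: the closure in counts, from 0 (fully open) to 255 (shut), then the shift along the tool's x, y, z in cm, then the turn, a rotation vector about the tool's x, y, z in degrees. A call has 1 to 8 rows; each row is the pose to reach, as a shift and turn from the pose commanded when the call began, along the tool's axes at that moment; what a row does not reach only later rows make up. A row lasts 1/10 s, in which the tool goes at most 50 mm and 8.59 degrees, less where a joint would pass 70% of its speed; a pose out of reach is approached as far as the arm can. A call with a gripper value outside its range is refused whole. The fingers move at their own pace and stop on an object; "force" is the grip in N (left out, the last holds). Time passes only in rows, so rows that repeat a pose let the fingers close. It gives the time, the measured TCP pose, the force and the opening at its end, in the units of the state.
- r.sense(): the state, without advancing time (a new reading comes with each control period).
- r.snapshot(name): name is "scene" or "side" or "wrist"; returns (picture, depth): 480x640x3 uint8, red, green, blue; 480x640 float32, mm along the optical axis (not along the pixel's ray), 0 where there is no reading.
- r.calibration(name): a dict with "fx", "fy", "cx", "cy" (pixels), "dist" ([k1, k2, p1, p2, k3] as OpenCV has them; the pictures are not rectified), "pose" (4x4, takes a point from camera to world coordinates). Camera axes: x right, y down, z forward; pixel columns grow to the right and rows downward; lengths in mm; the calibration is good to about 2 mm. A picture is of the moment at which its call begins: read the wrist's pose just before it. calibration takes no time and is no camera call; for the wrist camera it gives the pose at the moment of the call.
- r.hand_in(): hands the job in, once; it reports no verdict.
The state is a dict: "time": time; "joint_pos": joint angles; "qd": joint speeds; "joint_efforts": joint torques, N m; "tool_pos": TCP position; "tcp_rot": TCP orientation; "ft_force": force on the tool from outside, world axes, zero at the start; "wrist_torque": the same for the moment, N m; "finger_gap": finger opening in mm.
Only numpy, scipy, OpenCV 4.12 (cv2) and the standard library are available. Lean on these libraries where they do the work, as an engineer would, in place of code of your own. Each camera call takes 0.05 s, during which the arm holds its last target.

## Working session

There is one attempt and no reset: what is moved stays moved. The work goes in short steps, Python scripts to look and compute and a tool call to move; the robot and the scene stay as the last step left them, time stands still between calls to the robot, and variables do not carry over. Pictures are saved under pics/ and viewed, and the job is handed in when it is done.

Besides the shell and the picture viewer there is one more tool, called after ">>>" as name(argument=value, ...), one argument or row to a line, values as JSON. servo_tool: Moves the arm, as the interface text tells. Its arguments: {"type":"object","properties":{"commands":{"type":"array","items":{"type":"array","items":{"type":"array","items":{"type":"number"}}}},"force":{"type":"number"}},"required":["commands"]}

```bash
mkdir -p pics; python3 - <<'E'
from bench import r
import cv2, numpy as np
for n in ("scene","side","wrist"):
    c=r.calibration(n); p,d=r.snapshot(n)
    cv2.imwrite(f"pics/{n}0.png",p[:,:,::-1]); np.savez(f"{n}0.npz",p=p,d=d,pose=c["pose"],K=[c["fx"],c["fy"],c["cx"],c["cy"]],dist=c["dist"])
    print(n,c["fx"],c["cx"],c["cy"],np.round(c["pose"],2).tolist(),c["dist"])
s=r.sense()
for k in s: print(k,s[k])
E
```

```text
scene 435.60578760837416 321.8888939459507 243.48646154376934 [[0.41, -0.58, 0.7, -16.74], [-0.91, -0.26, 0.32, -467.65], [-0.0, -0.77, -0.64, 604.59], [0.0, 0.0, 0.0, 1.0]] [0.01825557 0.         0.         0.         0.        ]
side 509.8925507324128 309.8976502734845 241.95501412293387 [[-0.95, -0.12, 0.29, 297.25], [-0.32, 0.42, -0.85, 627.67], [-0.02, -0.9, -0.44, 474.79], [0.0, 0.0, 0.0, 1.0]] [-0.05052573  0.          0.          0.          0.        ]
wrist 393.2221206139197 318.2850044823066 234.58364343613522 [[0.27, -0.93, -0.25, 225.55], [-0.96, -0.26, -0.07, -560.87], [-0.0, 0.26, -0.97, 373.79], [0.0, 0.0, 0.0, 1.0]] [-0.0318741  0.         0.         0.         0.       ]
time 0.15
joint_pos [-7.92657154e+01  7.50682365e+00  8.53164330e+01 -4.35261919e-05
  8.72595566e+01 -4.89217800e+00]
qd [ 0.04422663 -0.08888905 -0.13693149 -0.02439158 -0.02594735  0.01143542]
joint_efforts [ 2.40092675e-03 -5.70061684e+01 -5.01157701e+01  3.22479400e-05
  9.59221332e-03  9.67645701e-05]
tool_pos [ 161.56998881 -577.39815125  230.45388738]
tcp_rot [175.13789979  89.91718672 100.76436448]
ft_force [-0.37977387  0.21873131 -0.23286577]
wrist_torque [-0.00094489 -0.0076756   0.02990579]
finger_gap 85.57429972522415
```

View pics/scene0.png

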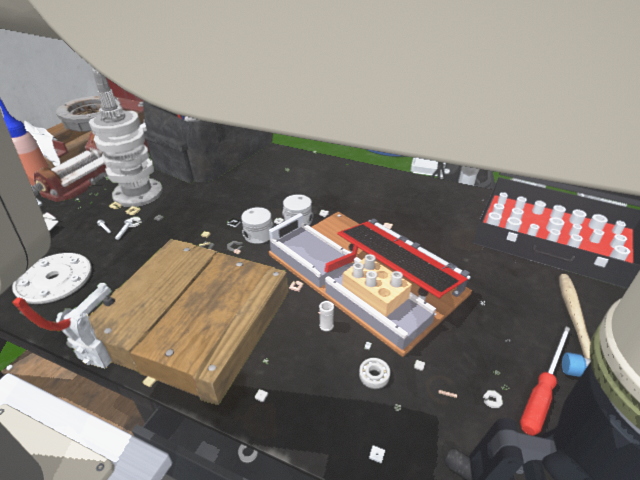

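View pics/side0.png

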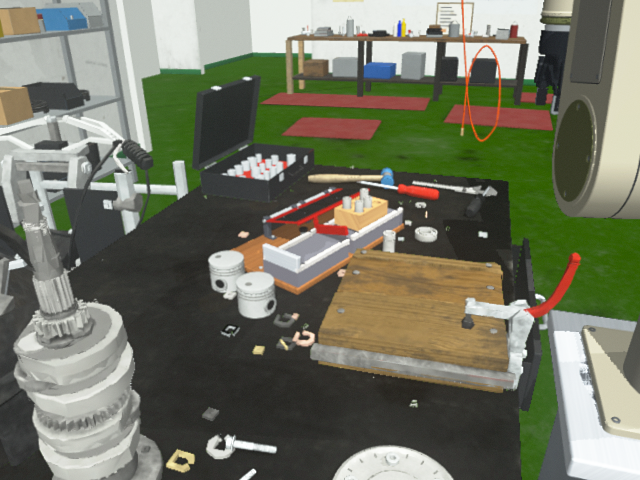

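View pics/wrist0.png

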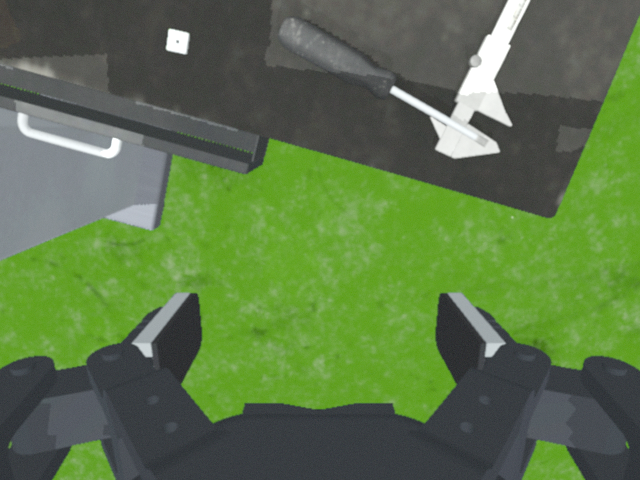

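Scene: the lane is at about (365,280), the rack on the infeed at (378,285), the end stop at about (290,228), and the pistons beyond it at (257,225) and (297,208). Sleeve is at (327,316), bearing at (374,373). Next I measure the lane.

```bash
cat > h.py <<'E'
import numpy as np,cv2
def load(n):
    z=np.load(n); return z["p"],z["d"],z["pose"],z["K"],z["dist"]
def rays(uv,K,dist):
    Km=np.array([[K[0],0,K[2]],[0,K[1],K[3]],[0,0,1]])
    q=cv2.undistortPoints(np.array(uv,float).reshape(-1,1,2),Km,dist).reshape(-1,2)
    return np.c_[q,np.ones(len(q))]
def plane(uv,z,pose,K,dist):
    d=rays(uv,K,dist)@pose[:3,:3].T; o=pose[:3,3]
    return o+d*((z-o[2])/d[:,2])[:,None]
def cloud(d,pose,K,dist):
    v,u=np.mgrid[0:480,0:640]; R=rays(np.c_[u.ravel(),v.ravel()],K,dist)
    return ((R*d.reshape(-1,1))@pose[:3,:3].T+pose[:3,3]).reshape(480,640,3)
def proj(P,pose,K,dist):
    Km=np.array([[K[0],0,K[2]],[0,K[1],K[3]],[0,0,1]])
    Ri=pose[:3,:3].T; t=-Ri@pose[:3,3]
    return cv2.projectPoints(np.array(P,float).reshape(-1,1,3),cv2.Rodrigues(Ri)[0],t,Km,dist)[0].reshape(-1,2)
E
python3 - <<'E'
from h import *
for n,(x0,x1,y0,y1) in {"scene":(230,480,180,365),"side":(200,450,170,320)}.items():
    p,d,pose,K,dist=load(n+"0.npz"); C=cloud(d,pose,K,dist)
    cv2.imwrite(f"pics/{n}_crop.png",cv2.resize(p[y0:y1,x0:x1,::-1],None,fx=3.2,fy=3.2,interpolation=cv2.INTER_CUBIC))
    # red mask
    hsv=cv2.cvtColor(p,cv2.COLOR_RGB2HSV)
    m=((hsv[...,0]<8)|(hsv[...,0]>172))&(hsv[...,1]>150)&(hsv[...,2]>100)
    w=np.zeros_like(m); w[y0:y1,x0:x1]=1; m&=w; m&=d>0
    P=C[m]; print(n,"red",m.sum(),P.min(0).round(),P.max(0).round(),np.median(P,0))
    sub=C[y0:y1:12,x0:x1:12][...,2]
    print(np.round(sub).astype(int))
E
```

```text
scene red 1549 [ 515. -472.   11.] [ 691. -217.   77.] [ 586.7945074  -343.01223539   62.86115862]
[[  -1   -1    0   -1   -1   -1   -1    1    1    1    0   -1   -2    1
     0    0    2   -1    0 -102  -55]
 [  -3   -1   -2   -3   -1    0    1    1    0    0   -1    0    1    1
     0   -1    0   -1    1    1    0]
 [  -1   -1   -2    0    2   53   52   -1    1    0    1   -2    0    0
    -1    1    2   -1   -2   -1    2]
 [   0   52   52   52   -1   32   67   -1    0   13    1   -1   -1    1
     1   -1    0    2    0    0   -1]
 [  -1    0   41   33   68   54   40   13   11   11   67   64   56   57
     0    0    0   -1   -1    0   -1]
 [   0    0    8   -1   39   39   39   40   49   11   73   72   68   64
    55    1    1    1    0    2   -1]
 [  -1    1    0    0   27   50   41   39   40   41   49   13   74   69
    64   60   54    0    0    0    0]
 [  60   62   59   -2    1   17   42   42   71   56   39   99   80   73
    74   68   64   57   54   -1    1]
 [  60   61   60   61   63    1   12   34   29   39   80   75   98   69
    92   75   72   68   62   56   -3]
 [  59   58
[... 1588 characters left out ...]
5
    17    2   38    4    2    1    2]
 [   2    1   54   56   14   13  475   69   42   43   53   40   23   61
    64   65   64   64    2    2    2]
 [   1   49   53   49   13   16   35   45   55   43   28   14    3   63
    61   60   59   60   60   60   61]
 [   2   22   28   25   56   55   53   21   32   18    6    2   61   63
    63   65   62   60   60   60   60]
 [   1    1    5    1   53   52   41    2   11    1    3    2   58   61
    60   60   62   62   62   60   60]
 [   1    2    3    0   30   30   21    2    3    2    2   61   62   63
    64   63   64   65   64   63   63]
 [   2    2    1    3    5    8    2    6    8    3    2   63   64   62
    63   64   64   65   66   64   64]]
```

View pics/scene_crop.png

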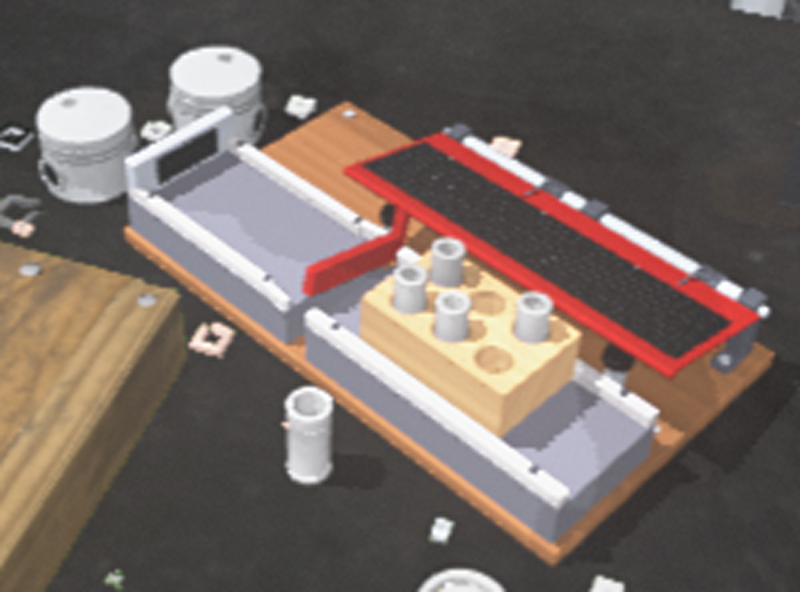

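View pics/side_crop.png

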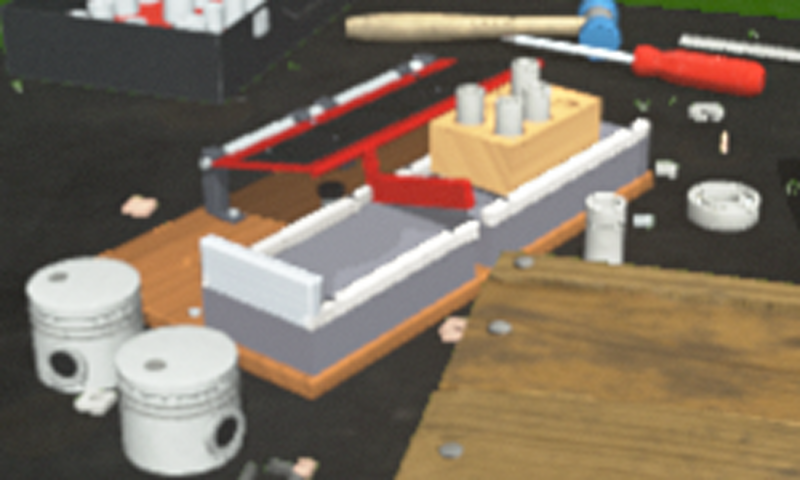

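```bash
python3 - <<'E'
from h import *
p,d,pose,K,dist=load("scene0.npz")
hsv=cv2.cvtColor(p,cv2.COLOR_RGB2HSV)
C=cloud(d,pose,K,dist)
w=np.zeros((480,640),bool); w[180:365,230:480]=1
def crop(a): return np.array(a,float)/3.2+[230,180]-0.35
names=["Rin x-190 pl","Rin x50 pl","rail+ -190","rail+ -8 outer","estop top L","plate outer -190","plate outer 50"]
pts=[(672,368),(348,168),(565,493),(308,316),(131,160),(760,314),(445,132)]
zs=[72,72,50,50,70,53,53]
for n,q,z in zip(names,pts,zs):
    print(n,plane([crop(q)],z,pose,K,dist)[0].round(1))
# rack top (wood yellow)
m=w&(hsv[...,0]>12)&(hsv[...,0]<28)&(hsv[...,1]>60)&(hsv[...,2]>150)&(abs(C[...,2]-79)<3)&(d>0)
P=C[m]; print(m.sum()); 
P=plane(np.argwhere(m)[:,::-1],79,pose,K,dist)
print("rack top",cv2.minAreaRect(P[:,:2].astype(np.float32)))
# rails
m=w&(hsv[...,1]<30)&(hsv[...,2]>190)&(abs(C[...,2]-50)<4)&(d>0)
n,l,s,c=cv2.connectedComponentsWithStats(m.astype(np.uint8))
for i in range(1,n):
    if s[i,4]>25:
        P=plane(np.argwhere(l==i)[:,::-1],50,pose,K,dist)
        print("rail",s[i],cv2.minAreaRect(P[:,:2].astype(np.float32)),P.mean(0).round(1))
# pad black
m=w&(hsv[...,2]<70)&(C[...,2]>50)&(C[...,2]<76)&(d>0)
n,l,s,c=cv2.connectedComponentsWithStats(m.astype(np.uint8)); i=1+s[1:,4].argmax()
P=C[l==i]; ce=P.mean(0); U,S,V=np.linalg.svd(P-ce,full_matrices=False); print("pad",s[i],ce,V)
a=(P-ce)@V.T; print(np.percentile(a,[1,99],axis=0))
m=w&(abs(C[...,2]-40)<3)&(hsv[...,1]<50)&(d>0); print("deck z",np.median(C[m][:,2]))
E
```

```text
Rin x-190 pl [ 525.  -438.4   72. ]
Rin x50 pl [ 611.9 -219.2   72. ]
rail+ -190 [ 440.8 -407.6   50. ]
rail+ -8 outer [ 503.4 -240.3   50. ]
estop top L [566.5 -91.6  70. ]
plate outer -190 [ 606.2 -473.3   53. ]
plate outer 50 [ 695.8 -254.    53. ]
640
rack top ((510.4692687988281, -330.60028076171875), (101.15289306640625, 66.71354675292969), 67.84989166259766)
rail [284 195  27  16 289] ((699.7006225585938, -82.33110809326172), (59.38369369506836, 59.199615478515625), 24.07581901550293) [698.6 -82.1  50. ]
rail [242 208  28  17 337] ((617.48681640625, -23.788898468017578), (59.98530578613281, 58.229888916015625), 29.55287742614746) [616.5 -24.1  50. ]
rail [304 225  47  29 184] ((605.9376220703125, -193.34764099121094), (124.01071166992188, 12.468704223632812), 68.94563293457031) [ 606.  -195.6   50. ]
rail [270 237  50  38 217] ((538.3168334960938, -157.894775390625), (144.8811798095703, 10.51462173461914), 67.22422790527344) [ 536.9 -160.8   50. ]
rail [325 276  83  61 507] ((472.23193359375, -323.1044006347656), (183.11883544921875, 11.858785629272461), 68.13432312011719) [ 470.  -329.1   50. ]
rail [415 297  21  15 100] ((515.4654541015625, -418.531005859375), (36.522647857666016, 11.890265464782715), 67.0523910522461) [ 515.6 -419.1   50. ]
rail [319 301  14  13  94] ((440.0975036621094, -267.485107421875), (27.023456573486328, 22.15399169921875), 24.12078857421875) [ 440.7 -267.9   50. ]
pad [401 252  56  39 544] [ 575.51824403 -413.67936171   66.95277839] [[-0.57378595 -0.81700279  0.05723748]
 [-0.79331249  0.57179446  0.20906073]
 [ 0.20353127 -0.0745489   0.97622614]]
[[-69.67472788 -27.68700392  -1.57775999]
 [ 41.77963595  29.97315262   1.51980841]]
deck z 40.05723574226636
```

```bash
cat >> h.py <<'E'
from scipy.spatial.transform import Rotation as Ro
O=np.array([544.5,-245.6,0]); YAW=np.radians(68.1)
ex=np.array([np.cos(YAW),np.sin(YAW),0]); ey=np.array([-np.sin(YAW),np.cos(YAW),0])
def l2w(x,y,z): return O+x*ex+y*ey+[0,0,z]
def w2l(P): P=np.asarray(P)-O; return np.array([P@ex,P@ey,P[2]])
Rt=np.c_[[0,0,-1.],np.cross(-ey,[0,0,-1.]),-ey]   # tool x down, z=-ey
def go(s,x,y,z,Rg=Rt):
    R=Ro.from_euler("xyz",s["tcp_rot"],degrees=True).as_matrix()
    sh=R.T@(l2w(x,y,z)-s["tool_pos"])/10
    return sh.round(3), Ro.from_matrix(R.T@Rg).as_rotvec(degrees=True).round(2)
def st(s):
    print("t",round(s["time"],2),"lane tcp",w2l(s["tool_pos"]).round(1),"rot",np.round(s["tcp_rot"],2),"F",np.round(s["ft_force"],2),"gap",round(s["finger_gap"],1),"j",np.round(s["joint_pos"],1))
E
python3 - <<'E'
from h import *
from bench import r
s=r.sense(); st(s)
R=Ro.from_euler("xyz",s["tcp_rot"],degrees=True).as_matrix(); print(R.round(2)); print(Rt.round(2))
print(go(s,-166,-48,150))
print(np.array(r.calibration("wrist")["pose"])[:3,3]-s["tool_pos"])
E
```

```text
t 0.15 lane tcp [-450.7  231.5  230.5] rot [175.14  89.92 100.76] F [-0.38  0.22 -0.23] gap 85.6 j [-79.3   7.5  85.3  -0.   87.3  -4.9]
[[-0.    0.96  0.27]
 [ 0.    0.27 -0.96]
 [-1.    0.   -0.  ]]
[[ 0.    0.37  0.93]
 [ 0.    0.93 -0.37]
 [-1.    0.   -0.  ]]
(array([ 8.058, 39.509, -5.538]), array([-5.247e+01, -7.000e-02, -4.000e-02]))
[ 63.98690238  16.48397834 143.47143987]
```

>>> servo_tool(
  commands=[
    [[0,0.5,3,-0.5,-5,0,0],[0,1,7,-1,-11,0,0],[0,2,11.5,-1.6,-17,0,0],[0,3,16,-2.2,-23,0,0],[0,4,20.5,-2.8,-29,0,0],[0,5,25,-3.5,-35,0,0],[0,6,29.5,-4.1,-41,0,0],[0,6,34,-4.8,-47,0,0]],
  ],
)

```text
time: 0.95
tool_pos: [476.9, -438.1, 168.8]
tcp_rot: [160.9, 89.8, 133.8]
ft_force: [-0.4, -1.0, -0.3]
finger_gap: 85.1
```

```bash
python3 - <<'E'
from h import *
from bench import r
s=r.sense(); st(s)
print(go(s,-166,-48,140))
E
```

```text
t 0.95 lane tcp [-203.8   -9.   168.8] rot [160.93  89.8  133.8 ] F [-0.42 -1.03 -0.25] gap 85.1 j [-47.1  16.9  81.1  -0.   82.2 -20. ]
(array([2.876, 4.115, 3.545]), array([-5.22, -0.18, -0.07]))
```

>>> servo_tool(
  commands=[
    [[0,0,0,0,0,0,0],[0,0,0,0,0,0,0]],
  ],
)

```text
time: 1.15
tool_pos: [476.9, -439.0, 170.6]
tcp_rot: [173.9, 89.9, 146.6]
ft_force: [0.0, -0.8, -0.6]
finger_gap: 85.5
```

```bash
python3 - <<'E'
from h import *
from bench import r
s=r.sense(); st(s)
print(go(s,-166,-48,130))
E
```

```text
t 1.15 lane tcp [-204.6   -9.4  170.6] rot [173.86  89.93 146.6 ] F [ 0.02 -0.78 -0.56] gap 85.5 j [-47.1  16.8  81.   -0.   82.3 -19.9]
(array([4.056, 4.203, 3.483]), array([-5.36, -0.06, -0.01]))
```

>>> servo_tool(
  commands=[
    [[0,0.5,1,0.8,-1.5,0,0],[0,1.5,2,1.8,-3,0,0],[0,2.5,3,2.7,-4.5,0,0],[0,3.3,3.8,3.3,-5.4,0,0],[0,4,4.2,3.5,-5.4,0,0],[0,4,4.2,3.5,-5.4,0,0],[0,4,4.2,3.5,-5.4,0,0]],
  ],
)

```text
time: 1.85
tool_pos: [526.3, -418.7, 131.0]
tcp_rot: [179.8, 90.0, 157.8]
ft_force: [0.5, 0.4, 0.0]
finger_gap: 85.7
```

```bash
python3 - <<'E'
from h import *
from bench import r
s=r.sense(); st(s)
print(go(s,-166,-48,70))
for n in ("wrist","scene"):
    c=r.calibration(n); p,d=r.snapshot(n); np.savez(f"{n}1.npz",p=p,d=d,pose=c["pose"],K=[c["fx"],c["fy"],c["cx"],c["cy"]],dist=c["dist"])
    cv2.imwrite(f"pics/{n}1.png",p[:,:,::-1])
E
```

```text
t 1.85 lane tcp [-167.4  -47.7  131. ] rot [179.78  89.96 157.8 ] F [0.54 0.38 0.04] gap 85.7 j [-42.9  22.1  78.7  -0.   79.2 -20.9]
(array([6.099, 0.14 , 0.033]), array([-0.07, -0.04, -0.  ]))
```

View pics/wrist1.png

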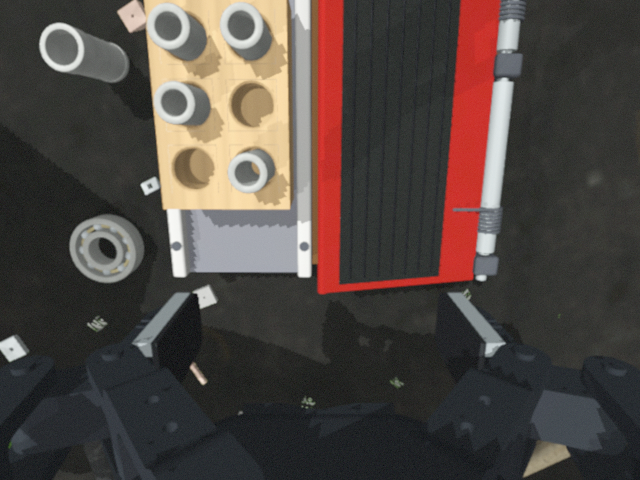

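View pics/scene1.png

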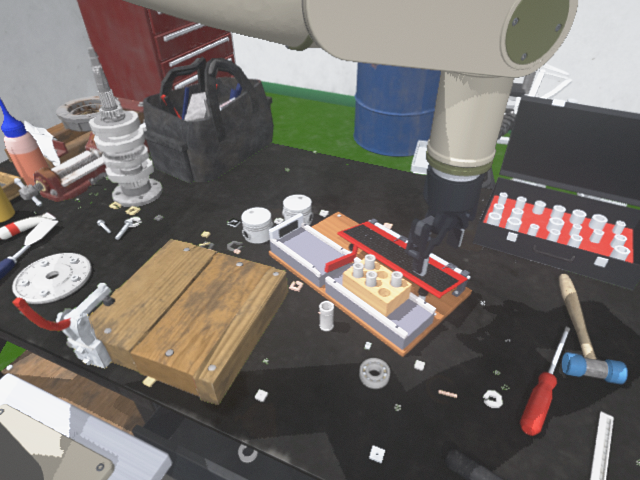

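Wrist: rack top rear edge runs (164,209)–(291,209), rail ends at row 275, and the pad's rear edge runs (341,283)–(438,276). I'll check the lane frame against these.

```bash
python3 - <<'E'
from h import *
p,d,pose,K,dist=load("wrist1.npz")
for n,q,z in [("rack rearL",(164,209),79),("rack rearR",(291,209),79),("rail+ endL",(173,276),50),("rail+ endR",(187,274),50),("rail- L",(298,276),50),("rail- R",(311,275),50),("plate in",(319,292),72),("pad in",(341,283),73),("pad out",(438,277),60),("rail+ outer far",(168,212),50),("rail- inner far",(291,10),50),("fingB tip",(165,320),144)]:
    w=plane([q],z,pose,K,dist)[0]; u,v=q
    print(n,w2l(w).round(1), "depth z", round(float(cloud(d,pose,K,dist)[v-3,u+3][2]),1))
C=cloud(d,pose,K,dist)
for q in [(170,310),(190,297),(150,335),(468,310),(490,335)]: print(q,w2l(C[q[1],q[0]]).round(1))
E
```

```text
rack rearL [-141.5   29.3   79. ] depth z 80.1
rack rearR [-141.6  -35.3   79. ] depth z 39.6
rail+ endL [-188.9   39.7   50. ] depth z 51.4
rail+ endR [-187.6   31.    50. ] depth z 41.7
rail- L [-188.8  -36.7   50. ] depth z 51.4
rail- R [-188.1  -44.7   50. ] depth z 1.5
plate in [-189.8  -49.5   72. ] depth z 74.5
pad in [-184.1  -61.6   73. ] depth z 73.2
pad out [-185.6 -118.9   60. ] depth z 60.0
rail+ outer far [-149.1   38.8   50. ] depth z 50.9
rail- inner far [-42.4 -35.   50. ] depth z 40.8
fingB tip [-170.1    7.1  144. ] depth z 167.9
(170, 310) [-156.9   -3.   162.8]
(190, 297) [-156.7   -6.3  153.4]
(150, 335) [-156.8   -3.2  178.5]
(468, 310) [-156.8  -95.8  162.9]
(490, 335) [-156.6  -96.   178.8]
```

>>> servo_tool(
  commands=[
    [[0,1,0,0.1,0,0,0],[0,2.5,0,0.2,0,0,0],[0,4,0,0.2,0,0,0],[0,5.5,0,0.2,0,0,0],[0,6.5,0,0.2,0,0,0],[0,7,0,0.2,0,0,0],[0,7,0,0.2,0,0,0],[0,7,0,0.2,0,0,0]],
  ],
)

```text
time: 2.75
tool_pos: [528.7, -419.8, 61.8]
tcp_rot: [-21.3, 90.0, -43.2]
ft_force: [-0.3, -0.7, 0.2]
finger_gap: 85.2
```

```bash
python3 - <<'E'
from h import *
from bench import r
s=r.sense(); st(s)
for n in ("wrist","side"):
    c=r.calibration(n); p,d=r.snapshot(n); 
    if n=="side": p=cv2.resize(p[140:330,180:480],None,fx=2.6,fy=2.6)
    cv2.imwrite(f"pics/{n}2.png",p[:,:,::-1])
E
```

```text
t 2.75 lane tcp [-167.5  -50.3   61.8] rot [-21.27  89.96 -43.24] F [-0.26 -0.73  0.24] gap 85.2 j [-42.8  26.1  81.1  -0.   72.7 -20.8]
```

View pics/wrist2.png

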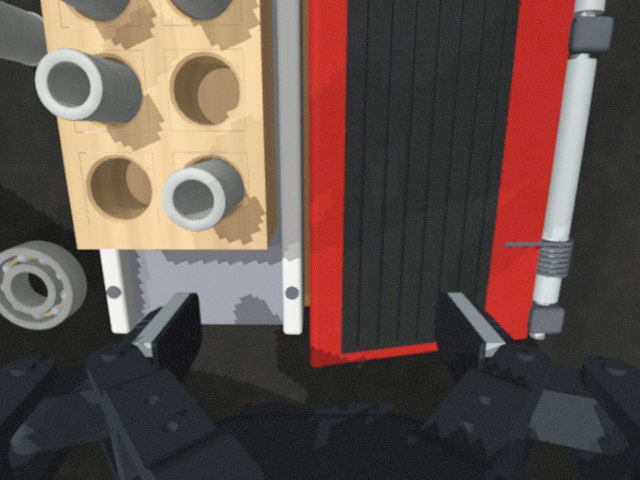

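View pics/side2.png

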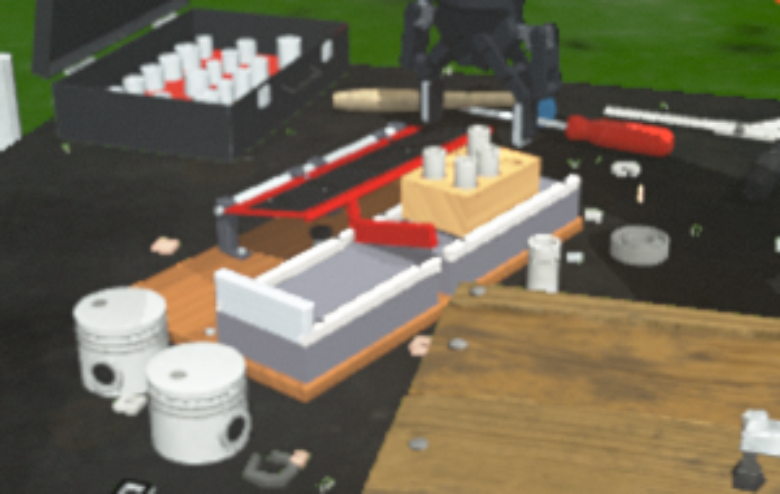

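>>> servo_tool(
  commands=[
    [[0,0.3,0,0,0,0,0],[0,0.6,0,0,0,0,0],[0,0.9,0,0,0,0,0],[0,1.2,0,0,0,0,0],[0,1.5,0,0,0,0,0],[0,1.6,0,0,0,0,0],[0,1.6,0,0,0,0,0]],
  ],
)

```text
time: 3.55
tool_pos: [528.4, -419.6, 45.3]
tcp_rot: [-116.2, 90.0, -138.1]
ft_force: [-2.0, 1.1, 5.0]
finger_gap: 85.5
```

>>> servo_tool(
  commands=[
    [[0,0.1,0,0,0,0,0],[0,0.2,0,0,0,0,0],[0,0.2,0,0,0,0,0]],
  ],
)

```text
time: 3.85
tool_pos: [528.4, -419.6, 43.5]
tcp_rot: [-63.0, 90.0, -85.0]
ft_force: [-2.9, 1.2, 5.5]
finger_gap: 85.8
```

>>> servo_tool(
  commands=[
    [[0,0.1,0,0,0,0,0],[0,0.2,0,0,0,0,0],[0,0.2,0,0,0,0,0]],
  ],
)

```text
time: 4.15
tool_pos: [528.3, -419.6, 41.6]
tcp_rot: [-109.5, 90.0, -131.5]
ft_force: [-3.5, 1.2, 5.2]
finger_gap: 85.4
```

>>> servo_tool(
  commands=[
    [[0,0.1,0,0,0,0,0],[0,0.1,0,0,0,0,0]],
  ],
)

```text
time: 4.35
tool_pos: [528.4, -419.7, 40.8]
tcp_rot: [-67.2, 90.0, -89.1]
ft_force: [-3.7, 1.5, 6.7]
finger_gap: 84.8
```

>>> servo_tool(
  commands=[
    [[0,0.1,0,0,0,0,0],[0,0.1,0,0,0,0,0]],
  ],
)

```text
time: 4.55
tool_pos: [528.5, -419.8, 40.7]
tcp_rot: [-44.5, 90.0, -66.4]
ft_force: [-6.7, 3.6, 10.8]
finger_gap: 85.2
```

```bash
python3 - <<'E'
from h import *
from bench import r
s=r.sense(); st(s)
for n in ("wrist","side"):
    c=r.calibration(n); p,d=r.snapshot(n); 
    if n=="side": p=cv2.resize(p[140:330,180:480],None,fx=2.6,fy=2.6)
    cv2.imwrite(f"pics/{n}3.png",p[:,:,::-1])
E
```

```text
t 4.55 lane tcp [-167.6  -50.1   40.7] rot [-44.46  89.97 -66.42] F [-6.74  3.65 10.85] gap 85.2 j [-42.8  27.5  81.7  -0.   70.8 -20.8]
```

View pics/wrist3.png

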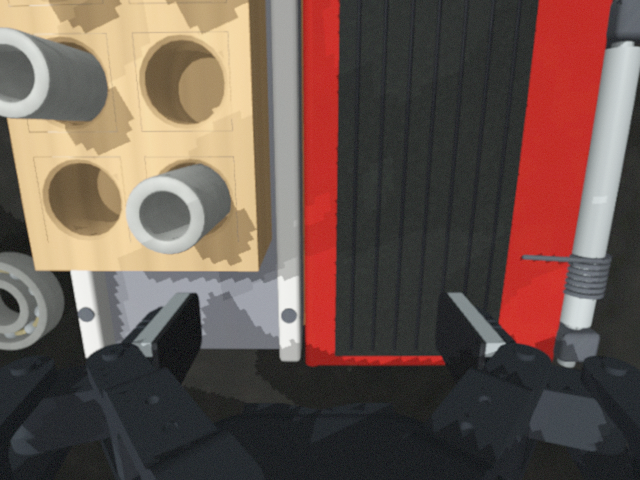

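View pics/side3.png

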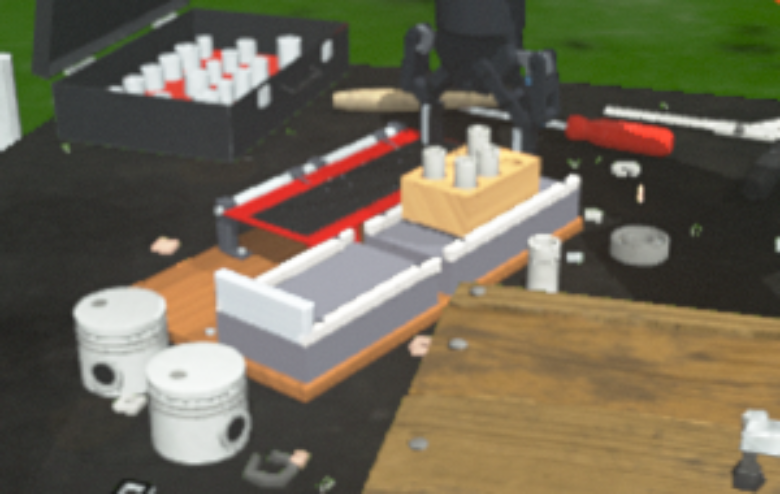

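>>> servo_tool(
  commands=[
    [[0,0,0.2,0,0,0,0],[0,0,0.4,0,0,0,0],[0,0,0.7,0,0,0,0],[0,0,1.0,0,0,0,0],[0,0,1.3,0,0,0,0],[0,0,1.5,0,0,0,0],[0,0,1.8,0,0,0,0],[0,0,2.0,0,0,0,0]],
  ],
)

```text
time: 5.45
tool_pos: [536.7, -402.9, 40.9]
tcp_rot: [-34.2, 89.8, -56.2]
ft_force: [-2.5, -4.8, 4.9]
finger_gap: 85.4
```

```bash
python3 - <<'E'
from h import *
from bench import r
s=r.sense(); st(s); print(s["ft_force"]@ex,s["ft_force"]@ey)
E
```

```text
t 5.45 lane tcp [-148.8  -51.5   40.9] rot [-34.21  89.75 -56.21] F [-2.46 -4.76  4.86] gap 85.4 j [-41.2  26.8  82.6  -0.1  70.4 -19.2]
-5.334675459398239 0.5053399036569343
```

>>> servo_tool(
  commands=[
    [[0,0.05,0.3,0,0,0,0],[0,0.1,0.6,0,0,0,0],[0,0.1,0.9,-0.05,0,0,0],[0,0.1,1.2,-0.1,0,0,0],[0,0.1,1.5,-0.1,0,0,0],[0,0.1,1.8,-0.1,0,0,0],[0,0.1,2.1,-0.1,0,0,0],[0,0.1,2.4,-0.1,0,0,0]],
  ],
)

```text
time: 6.25
tool_pos: [545.1, -380.9, 40.5]
tcp_rot: [-33.1, 89.7, -55.1]
ft_force: [-2.3, -6.4, 8.7]
finger_gap: 85.6
```

```bash
cat > look.py <<'E'
from h import *
from bench import r
import sys
k=sys.argv[1]
s=r.sense(); st(s); print("Fx,Fy lane",s["ft_force"]@ex,s["ft_force"]@ey)
c=r.calibration("side"); p,d=r.snapshot("side"); q=cv2.resize(p[140:330,180:480],None,fx=2.6,fy=2.6)
cv2.imwrite(f"pics/side{k}.png",q[:,:,::-1])
if len(sys.argv)>2:
    p,d=r.snapshot("wrist"); cv2.imwrite(f"pics/wrist{k}.png",p[:,:,::-1])
E
python3 look.py 4 w
```

```text
t 6.25 lane tcp [-125.3  -51.    40.5] rot [-33.08  89.68 -55.1 ] F [-2.26 -6.36  8.67] gap 85.6 j [-39.3  25.9  83.9  -0.1  69.9 -17.3]
Fx,Fy lane -6.741708347329727 -0.2758444490576464
```

View pics/side4.png

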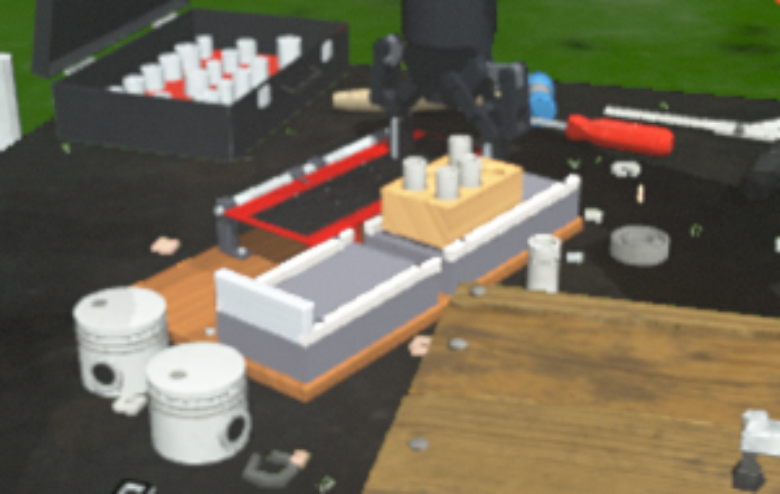

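View pics/wrist4.png

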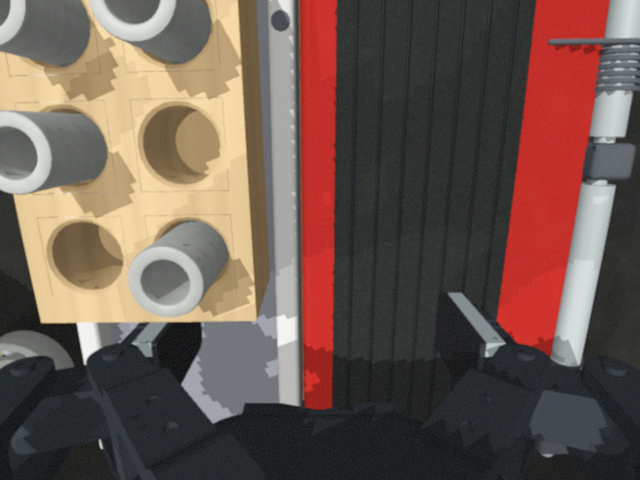

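>>> servo_tool(
  commands=[
    [[0,0,0.3,0,0,0,0],[0,0,0.6,0,0,0,0],[0,0,0.9,0,0,0,0],[0,0,1.2,0,0,0,0],[0,0,1.5,0,0,0,0],[0,0,1.8,0,0,0,0],[0,0,2.1,0,0,0,0],[0,0,2.4,0,0,0,0]],
  ],
)

```text
time: 7.15
tool_pos: [554.1, -358.6, 40.6]
tcp_rot: [-31.4, 89.7, -53.5]
ft_force: [-2.4, -5.7, 8.8]
finger_gap: 85.3
```

>>> servo_tool(
  commands=[
    [[0,0,0.3,0,0,0,0],[0,0,0.6,0,0,0,0],[0,0,0.9,0,0,0,0],[0,0,1.2,0,0,0,0]],
  ],
)

```text
time: 7.55
tool_pos: [558.7, -347.5, 40.6]
tcp_rot: [-30.5, 89.7, -52.5]
ft_force: [-1.5, -6.2, 8.8]
finger_gap: 85.4
```

```bash
python3 look.py 5 w
```

```text
t 7.55 lane tcp [-89.3 -51.1  40.6] rot [-30.52  89.68 -52.54] F [-1.5  -6.19  8.75] gap 85.4 j [-36.3  24.9  85.2  -0.1  69.6 -14.2]
Fx,Fy lane -6.3012566481712735 -0.9141271642727775
```

View pics/side5.png

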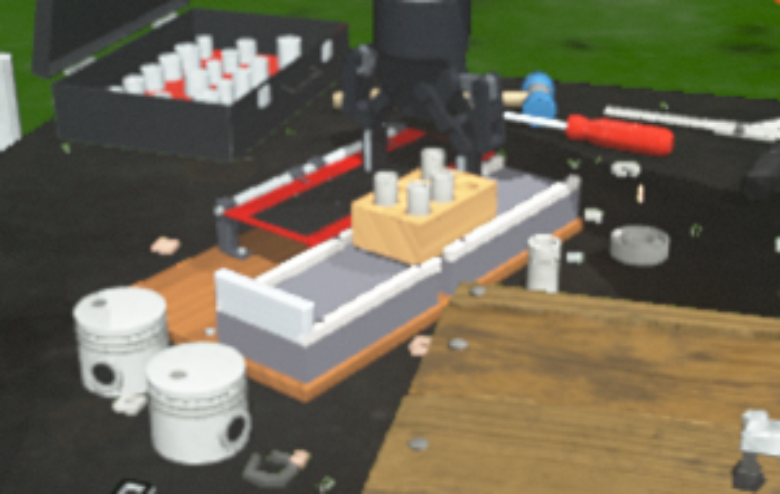

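View pics/wrist5.png

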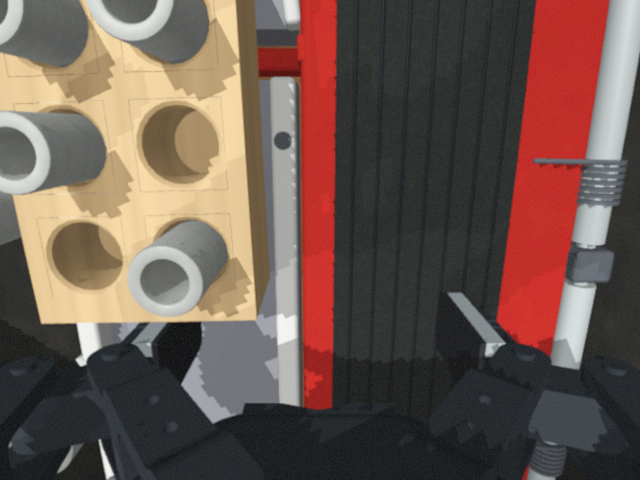

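Both views show the rack square to the lane and over the slot, with the gate down and a steady force of about 9 N. Continuing.

>>> servo_tool(
  commands=[
    [[0,0,0.3,0,0,0,0],[0,0,0.6,0,0,0,0],[0,0,0.9,0,0,0,0],[0,0,1.2,0,0,0,0],[0,0,1.5,0,0,0,0],[0,0,1.8,0,0,0,0],[0,0,2.1,0,0,0,0],[0,0,2.4,0,0,0,0]],
  ],
)

```text
time: 8.45
tool_pos: [567.7, -325.2, 40.6]
tcp_rot: [-29.1, 89.7, -51.1]
ft_force: [-2.4, -5.5, 8.8]
finger_gap: 85.6
```

>>> servo_tool(
  commands=[
    [[0,0,0.3,0,0,0,0],[0,0,0.6,0,0,0,0],[0,0,0.9,0,0,0,0],[0,0,1.2,0,0,0,0],[0,0,1.5,0,0,0,0],[0,0,1.8,0,0,0,0],[0,0,2.1,0,0,0,0],[0,0,2.4,0,0,0,0]],
  ],
)

```text
time: 9.25
tool_pos: [576.7, -302.9, 40.6]
tcp_rot: [-27.9, 89.7, -49.9]
ft_force: [-1.7, -5.6, 9.0]
finger_gap: 85.7
```

```bash
python3 look.py 6 w
```

```text
t 9.25 lane tcp [-41.2 -51.3  40.6] rot [-27.89  89.68 -49.91] F [-1.66 -5.65  9.01] gap 85.7 j [-32.2  24.   86.3  -0.1  69.4 -10.1]
Fx,Fy lane -5.86150054215044 -0.5657916229389622
```

View pics/side6.png

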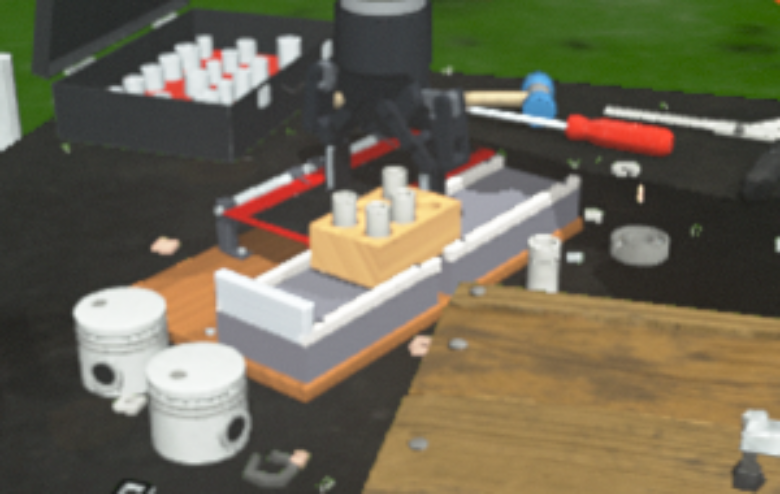

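View pics/wrist6.png

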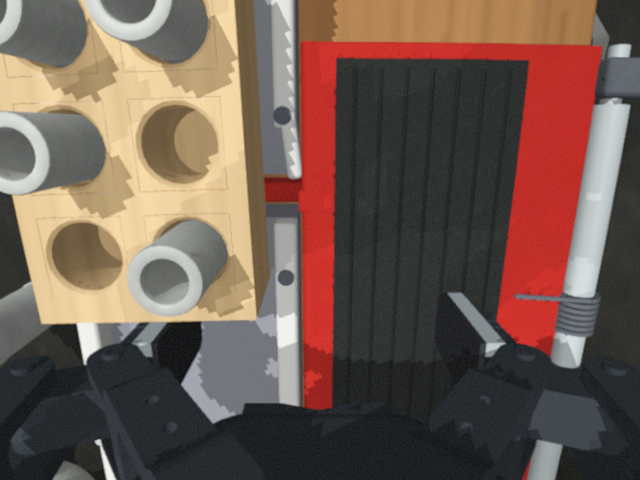

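>>> servo_tool(
  commands=[
    [[0,0,0.3,0,0,0,0],[0,0,0.6,0,0,0,0],[0,0,0.9,0,0,0,0],[0,0,1.2,0,0,0,0],[0,0,1.5,0,0,0,0],[0,0,1.8,0,0,0,0],[0,0,2.1,0,0,0,0],[0,0,2.4,0,0,0,0]],
  ],
)

```text
time: 10.15
tool_pos: [585.8, -280.6, 40.6]
tcp_rot: [-26.6, 89.7, -48.6]
ft_force: [-2.5, -5.8, 8.8]
finger_gap: 85.8
```

>>> servo_tool(
  commands=[
    [[0,0,0.3,0,0,0,0],[0,0,0.6,0,0,0,0],[0,0,0.9,0,0,0,0],[0,0,1.2,0,0,0,0],[0,0,1.5,0,0,0,0],[0,0,1.8,0,0,0,0],[0,0,2.1,0,0,0,0],[0,0,2.4,0,0,0,0]],
  ],
)

```text
time: 10.95
tool_pos: [594.8, -258.3, 40.5]
tcp_rot: [-25.5, 89.7, -47.6]
ft_force: [-2.6, -6.5, 9.5]
finger_gap: 85.4
```

>>> servo_tool(
  commands=[
    [[0,0,0.3,0,0,0,0],[0,0,0.6,0,0,0,0],[0,0,0.9,0,0,0,0],[0,0,1.2,0,0,0,0],[0,0,1.5,0,0,0,0],[0,0,1.7,0,0,0,0],[0,0,1.8,0,0,0,0]],
  ],
)

```text
time: 11.65
tool_pos: [601.6, -241.4, 40.5]
tcp_rot: [-23.5, 89.7, -45.5]
ft_force: [-2.6, -5.6, 8.9]
finger_gap: 85.5
```

```bash
python3 look.py 7 w
```

```text
t 11.65 lane tcp [ 25.2 -51.4  40.5] rot [-23.46  89.69 -45.46] F [-2.56 -5.57  8.92] gap 85.5 j [-26.3  23.5  86.9  -0.1  69.3  -4.3]
Fx,Fy lane -6.126061805925913 0.29315270355044415
```

View pics/side7.png

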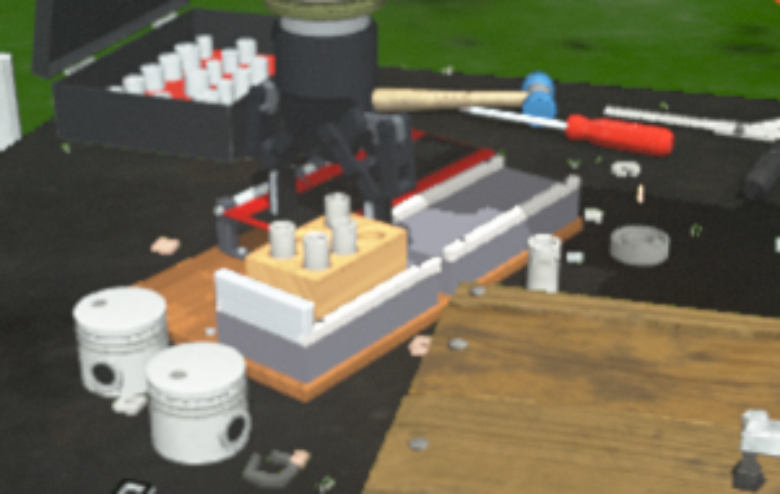

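View pics/wrist7.png

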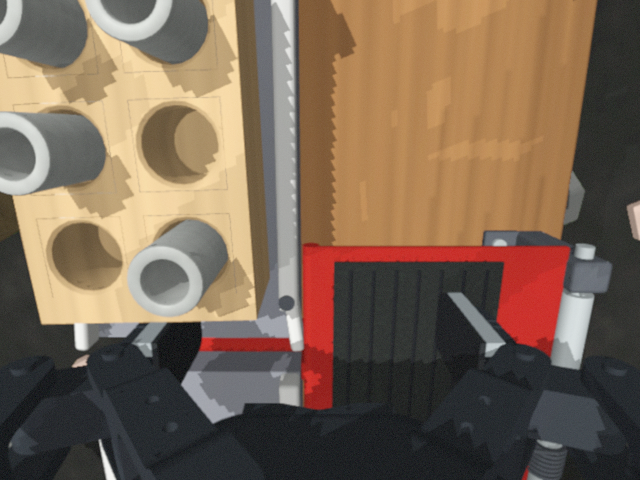

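>>> servo_tool(
  commands=[
    [[0,0,0.2,0,0,0,0],[0,0,0.4,0,0,0,0],[0,0,0.5,0,0,0,0],[0,0,0.6,0,0,0,0]],
  ],
)

```text
time: 12.15
tool_pos: [603.8, -236.0, 40.5]
tcp_rot: [-23.5, 89.7, -45.6]
ft_force: [-2.0, -6.0, 9.0]
finger_gap: 85.4
```

>>> servo_tool(
  commands=[
    [[0,0,0.1,0,0,0,0],[0,0,0.2,0,0,0,0],[0,0,0.2,0,0,0,0]],
  ],
)

```text
time: 12.45
tool_pos: [604.6, -234.0, 40.5]
tcp_rot: [-21.7, 89.7, -43.7]
ft_force: [-2.2, -5.8, 9.3]
finger_gap: 85.1
```

>>> servo_tool(
  commands=[
    [[0,0,0.1,0,0,0,0],[0,0,0.1,0,0,0,0]],
  ],
)

```text
time: 12.65
tool_pos: [605.0, -233.1, 40.6]
tcp_rot: [-21.6, 89.7, -43.7]
ft_force: [-2.7, -6.2, 9.5]
finger_gap: 85.8
```

```bash
python3 look.py 8 w
```

```text
t 12.65 lane tcp [ 34.1 -51.5  40.6] rot [-21.65  89.7  -43.66] F [-2.71 -6.17  9.52] gap 85.8 j [-25.6  23.6  86.9  -0.1  69.3  -3.5]
Fx,Fy lane -6.740246916609413 0.21602186130245243
```

View pics/side8.png

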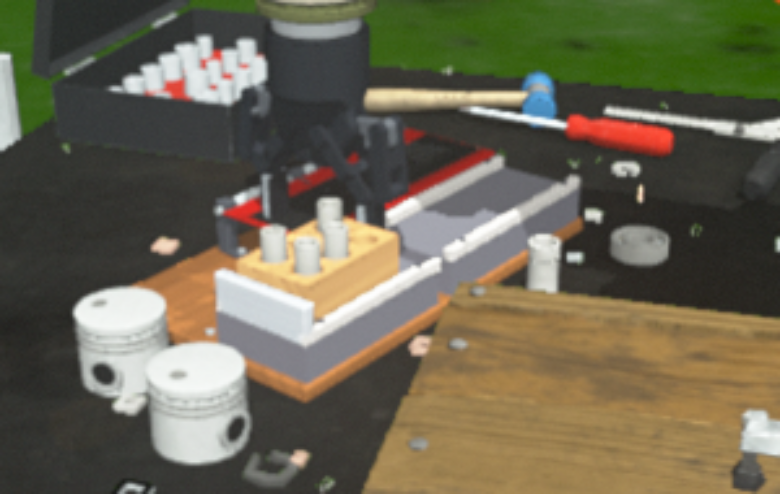

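View pics/wrist8.png

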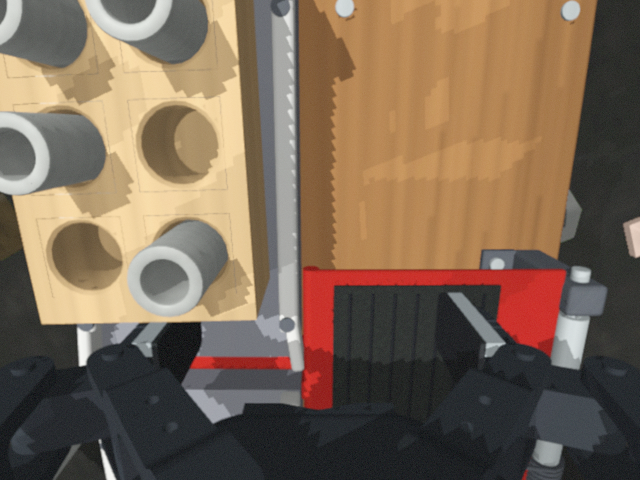

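>>> servo_tool(
  commands=[
    [[0,0,0.1,0,0,0,0],[0,0,0.1,0,0,0,0]],
  ],
)

```text
time: 12.95
tool_pos: [605.1, -232.8, 40.5]
tcp_rot: [-31.0, 89.7, -53.0]
ft_force: [-3.2, -7.9, 9.5]
finger_gap: 85.0
```

>>> servo_tool(
  commands=[
    [[0,0,0.1,0,0,0,0],[0,0,0.1,0,0,0,0]],
  ],
)

```text
time: 13.15
tool_pos: [605.1, -232.5, 40.6]
tcp_rot: [-39.6, 89.7, -61.7]
ft_force: [-4.1, -10.8, 10.4]
finger_gap: 85.5
```

>>> servo_tool(
  commands=[
    [[0,0,-0.2,0,0,0,0],[0,0,-0.4,0,0,0,0],[0,0,-0.4,0,0,0,0],[0,-0.4,-0.4,0,0,0,0],[0,-0.8,-0.4,0,0,0,0],[0,-1.2,-0.4,0,0,0,0],[0,-1.8,-0.4,0,0,0,0],[0,-2.5,-0.4,0,0,0,0]],
  ],
)

```text
time: 13.95
tool_pos: [601.5, -232.3, 62.6]
tcp_rot: [178.3, 89.8, 156.3]
ft_force: [-0.6, 0.4, -0.8]
finger_gap: 85.3
```

```bash
python3 look.py 9 w
```

```text
t 13.95 lane tcp [ 33.6 -47.9  62.6] rot [178.27  89.84 156.3 ] F [-0.56  0.4  -0.77] gap 85.3 j [-25.7  22.   86.4  -0.   71.8  -3.7]
Fx,Fy lane 0.1647162957598163 0.6669830385082511
```

View pics/side9.png

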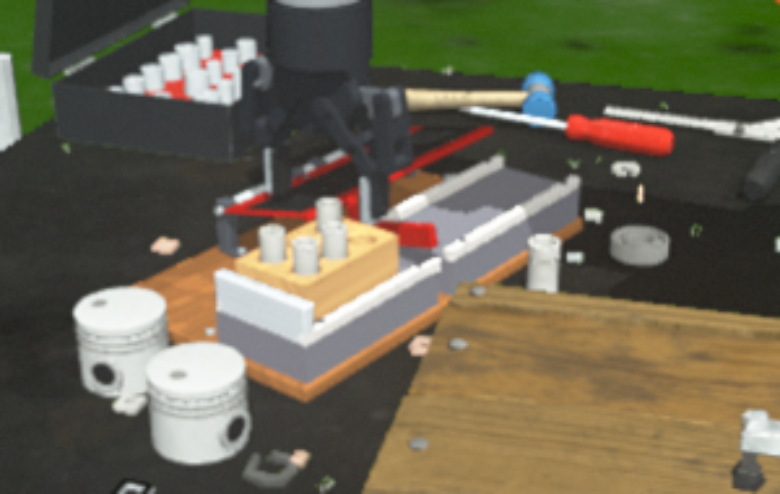

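View pics/wrist9.png

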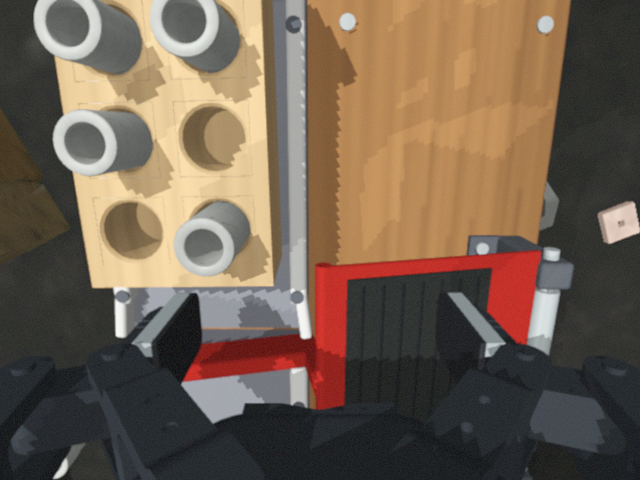

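The gate is up and nothing is touching. I'll lift clear.

>>> servo_tool(
  commands=[
    [[0,-1,0,0,0,0,0],[0,-2.5,0,0,0,0,0],[0,-4.5,0,0,0,0,0],[0,-6.5,0,0,0,0,0],[0,-8.5,0,0,0,0,0],[0,-10,0,0,0,0,0],[0,-10,0,0,0,0,0],[0,-10,0,0,0,0,0]],
  ],
)

```text
time: 14.85
tool_pos: [602.8, -232.8, 163.5]
tcp_rot: [-5.7, 90.0, -27.7]
ft_force: [-0.2, 0.4, -0.2]
finger_gap: 85.3
```

```bash
python3 look.py 10 w; python3 - <<'E'
from h import *
from bench import r
c=r.calibration("wrist"); p,d=r.snapshot("wrist"); K=[c["fx"],c["fy"],c["cx"],c["cy"]]
pose=np.array(c["pose"]); C=cloud(d,pose,K,c["dist"])
hsv=cv2.cvtColor(p,cv2.COLOR_RGB2HSV)
m=(hsv[...,0]>12)&(hsv[...,0]<28)&(hsv[...,1]>50)&(hsv[...,2]>150)&(abs(C[...,2]-79)<4)&(d>0)
n,l,s,_=cv2.connectedComponentsWithStats(m.astype(np.uint8)); m=l==1+s[1:,4].argmax()
P=plane(np.argwhere(m)[:,::-1],79,pose,K,c["dist"]); L=np.array([w2l(q) for q in P])
print("rack top lane x,y",np.percentile(L,[0.5,99.5],axis=0).round(1),"z",np.median(C[m][:,2]))
rr=((hsv[...,0]<8)|(hsv[...,0]>172))&(hsv[...,1]>150)&(d>0)
Q=(C[rr]-O); q=Q@ey; b=(abs(q)<30); print("bar z",np.percentile(Q[b][:,2],[5,50,95]),"x",np.percentile(Q[b]@ex,[5,50,95]))
E
```

```text
t 14.85 lane tcp [ 33.6 -49.3 163.5] rot [ -5.74  89.97 -27.71] F [-0.23  0.41 -0.2 ] gap 85.3 j [-25.7  16.7  81.9  -0.   81.4  -3.7]
Fx,Fy lane 0.28960466745071517 0.3688286545209526
rack top lane x,y [[ 45.5 -34.2  79. ]
 [144.9  30.3  79. ]] z 79.78989296368891
bar z [50.53809917 62.58132947 70.37394818] x [-1.75893723  3.85015     4.92130968]
```

View pics/wrist10.png

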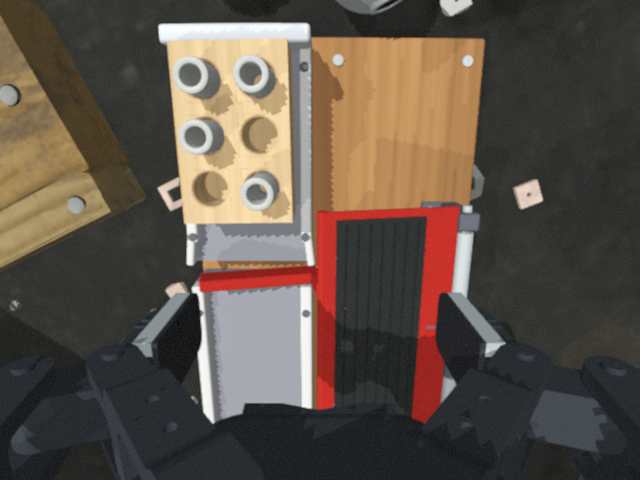

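View pics/side10.png

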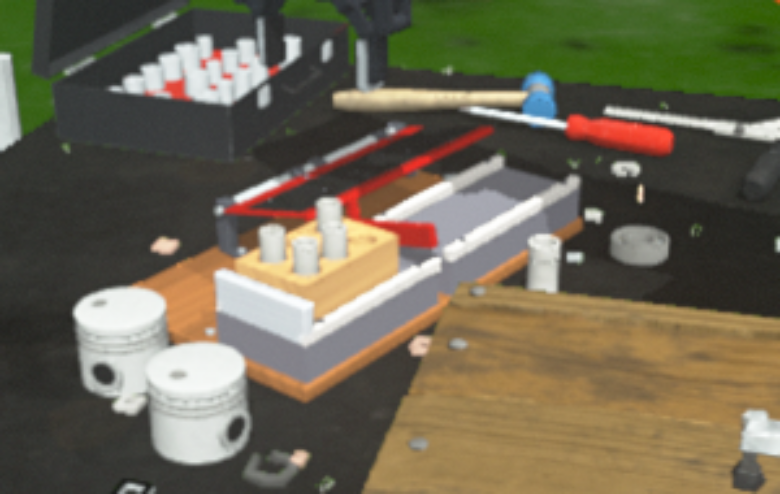

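The rack spans lane x 45.5–144.9 mm, so it is against the stop. The gate bar's top is at 70 mm (30 mm above the deck), so it is fully up, and all four pins are in their holes. Handing in.

```bash
python3 -c "
from bench import r
print(r.hand_in())"
```

```text
the job is handed in; nothing more can be done
None
```

The job is done and handed in at about 15 s of the 51 s allowed; `hand_in` gave no verdict. With the gripper open, one fingertip held the red plate down on its stop while the other slid the rack along the lane at about 30 mm/s. I slowed near the end until the push force rose at the end stop, then backed off a few millimetres and lifted clear.

**Last checks**
- **Rack:** its top spans lane x = 45.5 to 144.9 mm, so its origin is at about 95 mm, against the end stop. It is level, at about 80 mm above the bench.
- **Gate:** the bar's top is about 70 mm above the bench, 30 mm above the deck, so the gate is fully up behind the rack.
- **Pins:** all four are in their holes, judged from the pictures.
- **Parts standing around:** the pistons, sleeve and bearing look unmoved, judged by eye in the side view rather than measured.
- **Robot:** it is clear of everything and the wrist force is near zero.

**During the run**
- **Plate force:** after each move, the force reading along the slide was about 5 to 10 N downward. It was lowest, 4.9 N, just after the rack was first touched, well before the gate. I pressed 1 mm deeper there, and it stayed at about 9 N over the gate.
- **Gate contact:** I saw no sign of the gate touching the rack, but the gate angle and gate force cannot be read directly.

**Disagreement:** the wrist camera put the lane's centre line about 2 mm to the -y side of where the scene camera put it. That is within the calibration error and made no difference.

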